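# Set the vial-stock tags

## Robot

A 7-joint arm with a two-finger parallel gripper is mounted at the origin on the work surface. World frame = base frame: x ahead of the robot, y to its left, z up, the work surface at z = 0. Lengths are in mm, angles in rad, forces in N, time in s.
With the tool pointing down it reaches from about 400 to 875 mm from the base axis. Payload 4.4 kg.
Tool frame: the origin (TCP) lies midway between the tips of the shut fingers; the grasp point (between the pads) lies 19 mm behind it; z points along the fingers, y is the line along which they close (so a half turn about z gives the same grasp; the last joint's range is limited). The gripper opens to 85 mm and grips with 20 to 120 N. Pads are 22 mm wide; open, the fingers measure 114 mm over their backs; the gripper's body (76 mm by 85 mm) begins 54 mm behind the grasp point. The pads swing forward as they close: fully open they stand 13 mm farther back than shut.
Start: joints at [1.082, 0.628, 0.038, 1.517, -0.027, 0.996, -0.02], TCP at [266.733, -592.766, 231.313] pointing down, gripper open.
Joint ranges: [-3.06, 3.06], [-0.37, 2.12], [-1.25, 1.32], [0.18, 2.47], [-1.1, 4.24], [0.23, 1.98], [-2.94, 2.94]. Speed limits (rad/s): [2.57, 2.57, 3.14, 3.14, 3.14, 3.14, 3.14].

## Interface

Orientations are given as [roll, pitch, yaw] about the fixed x, y, z axes, in that order (R = Rz(yaw) Ry(pitch) Rx(roll)).
In Python, from cell import ctrl gives the robot as it stands. The module is installed in compiled form; this text tells all that it offers.
- The arm moves only by the tool step_arm, never from a script. Its argument "commands" is one flat list of numbers, 7 for each row, row after row: the shift along the tool's x, y, z in cm, then the turn, a rotation vector about the tool's x, y, z in rad, then the opening, from 0 (shut) to 1 (fully open). A call has 1 to 10 rows; each row is the pose to reach, as a shift and turn from the pose commanded when the call began, along the tool's axes at that moment; what a row does not reach only later rows make up. A row lasts 1/10 s, in which the tool goes at most 50 mm and 8.59 degrees, less where a joint would pass 70% of its speed; a pose out of reach is approached as far as the arm can. A call with a gripper value outside its range is refused whole. The fingers move at their own pace and stop on an object; the grip force is fixed at half the most. Time passes only in rows, so rows that repeat a pose let the fingers close. It gives the time, the measured TCP pose, the force, the opening and the grip force at its end, in the units of the state.
- ctrl.read_state(): the state, without advancing time (a new reading comes with each control period).
- ctrl.get_image(name): name is "scene" or "side" or "wrist"; returns a dict with "image" (384x512x3 uint8, red, green, blue), "range_z" (384x512 float32, mm along the optical axis (not along the pixel's ray), 0 where there is no reading), "vfov" (degrees; the focal length in pixels is half the picture's height over the tangent of half this angle, whatever the lens; pixels are square), "cx", "cy" (the principal point, pixels), "world_to_cam" (4x4, takes a point from world to camera coordinates). Camera axes: x right, y down, z forward; pixel columns grow to the right and rows downward; lengths in mm; the calibration is good to about 2 mm. The wrist camera is an equidistant fisheye: a pixel r from the principal point sees the ray r / f radians off the axis. A picture is of the moment at which its call begins.
- ctrl.finish_job(): hands the job in; it is judged then, once.
The state is a dict: "clock": time; "qpos": joint angles; "qd": joint speeds; "tau": joint torques, N m; "eef_pos": TCP position; "tool_rot": TCP orientation; "force": force on the tool from outside, world axes, zero at the start; "torque": the same for the moment, N m; "width": finger opening in mm; "gripper_force": force on a finger pad.
Only numpy, scipy, OpenCV 4.12 (cv2) and the standard library are available. Lean on these libraries where they do the work, as an engineer would, in place of code of your own. Each camera call takes 0.05 s, during which the arm holds its last target. There are 200 camera calls.

## Task

Four bins of sample vials stand in a row on the white stock board, each with its own hinged two-coloured tag in front of it, on the side away from the robot. With a fingertip, push tags over about their hinges so that, seen from that far side, each full bin shows green and each bin that is empty or nearly empty shows red. Push gently without pinching or forcing a tag, and leave everything else standing where it is.

Things in the scene. Friction and masses are not known exactly. Their poses are not given: they have to be found in the camera images.
- board: white stock board fixed to the bench, a plate 280 x 530 x 12 mm thick. Origin on the bench, under the middle of the row of tag hinges; its x axis points to the far side (away from the robot), y along the row (to the robot's left), z up. The plate runs from -160 to +120 mm in x, +-265 mm in y. The four bays are 125 mm apart along y
- bay_a: one of four fixed bays of the board (places in the row vary): a grey tile 4 mm thick with an upright steel post of 10 mm diameter, 92 mm high. Origin at the foot of the tile (12 mm above the bench), on the post's axis, which is the vertical hinge of its tag; x points to the far side, y along the row to the robot's left, z up. The bin standing in this bay has its centre at x = -90 mm, y = 0 in this frame
- tag_a (a joint): angle (rad) of the tag of bay_a about its post: 0 = the tag points straight along the bay's x, positive = swung to the bay's +y (robot's left), range -0.9 to 0.9 with rigid stops. Its -y face is green and its +y face is red, so swung to the left (positive) it shows green to the far side, swung to the right (negative) it shows red. It stays where it is left (hinge friction 0.015 N m, no spring), starting 0.6 to 0.85 to one side
- tag_a_mid (a point): middle of the tag of bay_a, 33 mm out from the hinge axis. The tag is an upright plate 8 mm thick (green and red halves of 4 mm, both to be seen on its top edge), reaching from 6 to 60 mm from the hinge axis, from 30 to 85 mm above the bay's origin (42 to 97 mm above the bench). x axis points along the tag away from the hinge, z up. A vertical fingertip can enter from above between the tag and the bin (the bin's near wall is 35 mm behind the hinge) and push the face sideways
- bay_b: one of four fixed bays of the board (places in the row vary): a grey tile 4 mm thick with an upright steel post of 10 mm diameter, 92 mm high. Origin at the foot of the tile (12 mm above the bench), on the post's axis, which is the vertical hinge of its tag; x points to the far side, y along the row to the robot's left, z up. The bin standing in this bay has its centre at x = -90 mm, y = 0 in this frame
- tag_b (a joint): angle (rad) of the tag of bay_b about its post: 0 = the tag points straight along the bay's x, positive = swung to the bay's +y (robot's left), range -0.9 to 0.9 with rigid stops. Its -y face is green and its +y face is red, so swung to the left (positive) it shows green to the far side, swung to the right (negative) it shows red. It stays where it is left (hinge friction 0.015 N m, no spring), starting 0.6 to 0.85 to one side
- tag_b_mid (a point): middle of the tag of bay_b, 33 mm out from the hinge axis. The tag is an upright plate 8 mm thick (green and red halves of 4 mm, both to be seen on its top edge), reaching from 6 to 60 mm from the hinge axis, from 30 to 85 mm above the bay's origin (42 to 97 mm above the bench). x axis points along the tag away from the hinge, z up. A vertical fingertip can enter from above between the tag and the bin (the bin's near wall is 35 mm behind the hinge) and push the face sideways
- bay_c: one of four fixed bays of the board (places in the row vary): a grey tile 4 mm thick with an upright steel post of 10 mm diameter, 92 mm high. Origin at the foot of the tile (12 mm above the bench), on the post's axis, which is the vertical hinge of its tag; x points to the far side, y along the row to the robot's left, z up. The bin standing in this bay has its centre at x = -90 mm, y = 0 in this frame
- tag_c (a joint): angle (rad) of the tag of bay_c about its post: 0 = the tag points straight along the bay's x, positive = swung to the bay's +y (robot's left), range -0.9 to 0.9 with rigid stops. Its -y face is green and its +y face is red, so swung to the left (positive) it shows green to the far side, swung to the right (negative) it shows red. It stays where it is left (hinge friction 0.015 N m, no spring), starting 0.6 to 0.85 to one side
- tag_c_mid (a point): middle of the tag of bay_c, 33 mm out from the hinge axis. The tag is an upright plate 8 mm thick (green and red halves of 4 mm, both to be seen on its top edge), reaching from 6 to 60 mm from the hinge axis, from 30 to 85 mm above the bay's origin (42 to 97 mm above the bench). x axis points along the tag away from the hinge, z up. A vertical fingertip can enter from above between the tag and the bin (the bin's near wall is 35 mm behind the hinge) and push the face sideways
- bay_d: one of four fixed bays of the board (places in the row vary): a grey tile 4 mm thick with an upright steel post of 10 mm diameter, 92 mm high. Origin at the foot of the tile (12 mm above the bench), on the post's axis, which is the vertical hinge of its tag; x points to the far side, y along the row to the robot's left, z up. The bin standing in this bay has its centre at x = -90 mm, y = 0 in this frame
- tag_d (a joint): angle (rad) of the tag of bay_d about its post: 0 = the tag points straight along the bay's x, positive = swung to the bay's +y (robot's left), range -0.9 to 0.9 with rigid stops. Its -y face is green and its +y face is red, so swung to the left (positive) it shows green to the far side, swung to the right (negative) it shows red. It stays where it is left (hinge friction 0.015 N m, no spring), starting 0.6 to 0.85 to one side
- tag_d_mid (a point): middle of the tag of bay_d, 33 mm out from the hinge axis. The tag is an upright plate 8 mm thick (green and red halves of 4 mm, both to be seen on its top edge), reaching from 6 to 60 mm from the hinge axis, from 30 to 85 mm above the bay's origin (42 to 97 mm above the bench). x axis points along the tag away from the hinge, z up. A vertical fingertip can enter from above between the tag and the bin (the bin's near wall is 35 mm behind the hinge) and push the face sideways
- bin_full_1: fixed open white bin 110 x 90 mm (90 along the row), 45 mm high, origin at the centre of its underside, 16 mm above the bench; FULL: all 12 places hold blue-capped vials, tops 60 mm above its origin
- bin_full_2: fixed open white bin 110 x 90 mm (90 along the row), 45 mm high, origin at the centre of its underside, 16 mm above the bench; FULL: all 12 places hold black-capped vials, tops 60 mm above its origin
- bin_low_1: fixed open white bin 110 x 90 mm (90 along the row), 45 mm high, origin at the centre of its underside, 16 mm above the bench; NEARLY EMPTY: only two blue-capped vials left, tops 60 mm above its origin
- bin_low_2: fixed open white bin 110 x 90 mm (90 along the row), 45 mm high, origin at the centre of its underside, 16 mm above the bench; EMPTY: no vials
- vial_1: loose blue-capped glass vial, 23 mm diameter, 56 mm high, standing on the board's far edge beyond the tags. Origin at the centre of its underside. A bystander
- vial_2: loose black-capped glass vial, 23 mm diameter, 56 mm high, standing on the board's far edge beyond the tags. Origin at the centre of its underside. A bystander
- amber_bottle: loose amber glass bottle, 68 mm diameter, 140 mm high, beyond the board. Origin at the centre of its underside. A bystander
- white_jar: loose white jar with blue lid, 72 mm diameter, 100 mm high, beyond the board. Origin at the centre of its underside. A bystander
- beaker: loose glass beaker, 72 mm diameter, 90 mm high, to the left of the board. Origin at the centre of its underside. A bystander
- mortar: loose white mortar bowl, 100 mm diameter, 50 mm high, to the right of the board. Origin at the centre of its underside. A bystander

How it is judged (in metres and radians):
At the end, for the whole second after the job is handed in: The tag in front of each full bin is swung at least 0.5 rad to the left of straight out (green to the far side), that of each empty or nearly empty bin at least 0.5 rad to the right (red), and all tags are at rest ((horizontal distance between bin_full_1 and bay_a above 0.12 m or value of joint tag_a above 0.5 rad) and (horizontal distance between bin_full_2 and bay_a above 0.12 m or value of joint tag_a above 0.5 rad) and (horizontal distance between bin_low_1 and bay_a above 0.12 m or value of joint tag_a below -0.5 rad) and (horizontal distance between bin_low_2 and bay_a above 0.12 m or value of joint tag_a below -0.5 rad) and velocity of joint tag_a between -0.1 and 0.1 rad/s and (horizontal distance between bin_full_1 and bay_b above 0.12 m or value of joint tag_b above 0.5 rad) and (horizontal distance between bin_full_2 and bay_b above 0.12 m or value of joint tag_b above 0.5 rad) and (horizontal distance between bin_low_1 and bay_b above 0.12 m or value of joint tag_b below -0.5 rad) and (horizontal distance between bin_low_2 and bay_b above 0.12 m or value of joint tag_b below -0.5 rad) and velocity of joint tag_b between -0.1 and 0.1 rad/s and (horizontal distance between bin_full_1 and bay_c above 0.12 m or value of joint tag_c above 0.5 rad) and (horizontal distance between bin_full_2 and bay_c above 0.12 m or value of joint tag_c above 0.5 rad) and (horizontal distance between bin_low_1 and bay_c above 0.12 m or value of joint tag_c below -0.5 rad) and (horizontal distance between bin_low_2 and bay_c above 0.12 m or value of joint tag_c below -0.5 rad) and velocity of joint tag_c between -0.1 and 0.1 rad/s and (horizontal distance between bin_full_1 and bay_d above 0.12 m or value of joint tag_d above 0.5 rad) and (horizontal distance between bin_full_2 and bay_d above 0.12 m or value of joint tag_d above 0.5 rad) and (horizontal distance between bin_low_1 and bay_d above 0.12 m or value of joint tag_d below -0.5 rad) and (horizontal distance between bin_low_2 and bay_d above 0.12 m or value of joint tag_d below -0.5 rad) and velocity of joint tag_d between -0.1 and 0.1 rad/s); the robot touches nothing.
It fails at once if a tag or its post is pinched or forced (more than 25 N from the fingers) (contact force between the fingers and bay_a above 25 N or contact force between the fingers and bay_b above 25 N or contact force between the fingers and bay_c above 25 N or contact force between the fingers and bay_d above 25 N).
It fails at once if a loose bystander is pushed away or lifted (more than 20 mm) or tipped (distance of any of vial_1, vial_2, amber_bottle, white_jar, beaker, mortar from where it was at the start of the episode above 0.02 m or angle between any of vial_1, vial_2, amber_bottle, white_jar, beaker, mortar's own z axis and vertical above 0.35 rad).
It also fails if it takes over 48 s, if anything falls off the work surface, if the arm or the gripper's body presses on something with over 40 N, if the wrist force passes 120 N, or if a joint passes its speed limit or range.

## Working session

There is one attempt and no reset: what is moved stays moved. The work goes in short steps, Python scripts to look and compute and a tool call to move; the robot and the scene stay as the last step left them, time stands still between calls to the robot, and variables do not carry over. Pictures are saved under pics/ and viewed, at most 10 in all, crops included, and the job is handed in when it is done.

Besides the shell and the picture viewer there is one more tool, called after "Emit:" as name(argument=value, ...) on one line, values as JSON. step_arm: Moves the arm, as the interface text tells. Its arguments: {"type":"object","properties":{"commands":{"type":"array"}},"required":["commands"]}

```bash
mkdir -p pics; python3 - <<'E'
from cell import ctrl
import cv2,pickle
d={}
for n in("scene","side"):
    r=ctrl.get_image(n);d[n]=r
    cv2.imwrite(f"pics/{n}0.png",r["image"][:,:,::-1]);print(n,r["vfov"],r["cx"],r["cy"],r["world_to_cam"])
pickle.dump(d,open("d.pkl","wb"));print(ctrl.read_state())
E
```

```text
scene 55.46820126126163 252.7189763110474 190.84235549345786 [[ 7.86733741e-01  6.17140906e-01 -1.36792692e-02 -4.28927205e+02]
 [ 4.42315439e-01 -5.79046297e-01 -6.84881331e-01 -1.86196407e+02]
 [-4.30589216e-01  5.32768700e-01 -7.28526211e-01  1.64725236e+03]
 [ 0.00000000e+00  0.00000000e+00  0.00000000e+00  1.00000000e+00]]
side 44.57933985660142 264.9575163816803 193.97511235634198 [[-9.98331579e-01 -5.66756415e-02  1.10422313e-02  5.65965203e+02]
 [-3.76717947e-02  4.94384817e-01 -8.68426444e-01  8.96789335e+01]
 [ 4.37595143e-02 -8.67393523e-01 -4.95695048e-01  1.42256872e+03]
 [ 0.00000000e+00  0.00000000e+00  0.00000000e+00  1.00000000e+00]]
{'clock': 0.1, 'qpos': array([ 1.08221811,  0.62927999,  0.03843599,  1.51826706, -0.02700532,
        0.99628713, -0.0199993 ]), 'qd': array([ 0.00177803, -0.0005787 , -0.00031984, -0.00195276, -0.00038129,
        0.00133604,  0.00022901]), 'tau': array([ 2.60474604e-03, -5.64538229e+01,  1.23033129e+00, -1.93974674e+01,
        1.13196153e-02,  5.44703042e-03,  2.04971298e-05]), 'eef_pos': array([ 266.49701741, -592.24475039,  230.46409649]), 'tool_rot': array([-3.13986874e+00,  9.10741890e-06,  4.22783151e-01]), 'force': array([-0.51836458, -0.56296784,  0.6261753 ]), 'torque': array([ 0.0323221 , -0.01398972, -0.01503783]), 'gripper_force': 0.0, 'width': 85.23409628307772}
```

View pics/scene0.png

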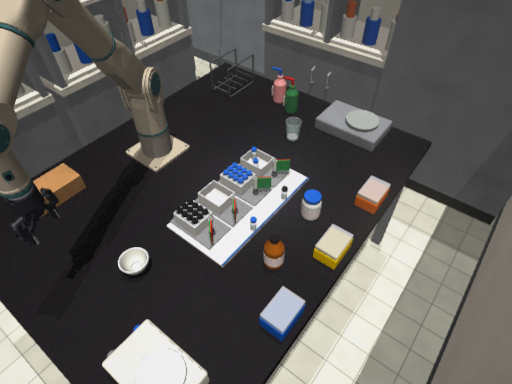

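View pics/side0.png

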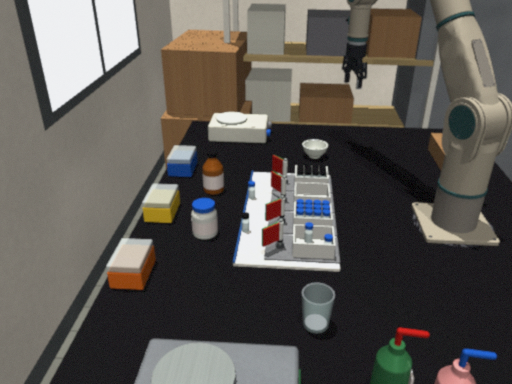

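The scene view shows the bins from the robot's right (y−) to its left: black full (193,215), empty (215,197), blue full (237,177), two-vial (257,162). Next I'll measure the tags and the board from range data.

```bash
cat > h.py <<'E'
import numpy as np,cv2
def cloud(r):
    f=192/np.tan(np.radians(r["vfov"]/2));z=r["range_z"].astype(float)
    v,u=np.mgrid[:384,:512];p=np.stack([(u-r["cx"])/f*z,(v-r["cy"])/f*z,z],-1)
    T=r["world_to_cam"];return (p-T[:3,3])@T[:3,:3]
def masks(r):
    h=cv2.cvtColor(r["image"],cv2.COLOR_RGB2HSV);H,S,V=[h[...,i].astype(int) for i in range(3)]
    s=(S>120)&(V>50);return {"red":s&((H<8)|(H>172)),"green":s&(H>45)&(H<85),"white":(S<40)&(V>150),"blue":s&(H>100)&(H<130)}
def blobs(m,amin=4):
    n,l,st,c=cv2.connectedComponentsWithStats(m.astype(np.uint8));return [(l==i,c[i],st[i,4]) for i in range(1,n) if st[i,4]>=amin]
E
python3 - <<'E'
import pickle,numpy as np,cv2
from h import *
d=pickle.load(open("d.pkl","rb"))
for n in d:
    P=cloud(d[n]);M=masks(d[n]);inb=(P[...,0]>300)&(P[...,0]<900)&(abs(P[...,1])<500)
    for k in("red","green"):
        for m,c,a in blobs(M[k]&inb&(P[...,2]>35)&(P[...,2]<115)):
            q=P[m];x=q[:,:2]-q[:,:2].mean(0);w,v=np.linalg.eigh(x.T@x)
            e=np.round(np.percentile(x@v[:,1],[3,97]));print(n,k,a,np.round(c),np.round(np.median(q,0)),"z",np.round(np.percentile(q[:,2],[3,97])),"dir",np.round(v[:,1],2),e)
    w=M["white"]&inb&(abs(P[...,2]-12)<7)
    b=P[w][:,:2].astype(np.float32);print(n,"board",len(b),cv2.minAreaRect(b))
    # vials/bystanders beyond tags
    for m,c,a in blobs(inb&(P[...,2]>22)&(P[...,2]<160),15): q=P[m];print("  obj",a,np.round(c),np.round(q.min(0)),np.round(q.max(0)))
im=d["scene"]["image"][140:265,160:325];cv2.imwrite("pics/c.png",cv2.resize(im,None,fx=4.5,fy=4.5,interpolation=2)[:,:,::-1])
E
```

```text
scene red 9 [281. 159.] [539. 192.  97.] z [93. 99.] dir [-0.74 -0.67] [-15.  15.]
scene red 5 [234. 201.] [531. -89.  98.] z [ 93. 100.] dir [-0.65  0.76] [-11.   9.]
scene red 14 [235. 212.] [ 554. -112.   59.] z [48. 76.] dir [-0.65  0.76] [-19.  32.]
scene red 31 [211. 231.] [ 549. -229.   80.] z [44. 95.] dir [-0.69  0.73] [-23.  30.]
scene green 111 [283. 165.] [548. 194.  70.] z [46. 91.] dir [-0.77 -0.64] [-24.  24.]
scene green 117 [264. 183.] [547.  68.  68.] z [44. 90.] dir [-0.76 -0.65] [-23.  23.]
scene green 8 [233. 206.] [ 547. -112.   96.] z [94. 98.] dir [-0.65  0.76] [-14.  15.]
scene green 6 [209. 224.] [ 532. -219.   96.] z [95. 99.] dir [-0.67  0.74] [-9. 10.]
scene green 5 [209. 230.] [ 548. -238.   95.] z [93. 96.] dir [-0.69  0.72] [-9.  9.]
scene board 3655 ((530.0466918945312, -50.90228271484375), (905.745849609375, 410.67547607421875), 76.64704895019531)
  obj 274 [293. 126.] [395. 404.  23.] [467. 477.  94.]
  obj 1647 [252. 171.] [371.   2.  22.] [568. 223. 106.]
  obj 420 [367. 190.] [848. 236.  23.] [900. 360.  75.]
  obj 605 [218. 197.] [ 371. -124.   
[... 814 characters left out ...]
3832397460938, 391.3130798339844), 89.46643829345703)
  obj 305 [314. 146.] [ 354. -500.   22.] [ 450. -403.   55.]
  obj 473 [185. 158.] [ 845. -368.   22.] [ 900. -234.   75.]
  obj 634 [212. 171.] [ 718. -172.   22.] [ 787. -114.  143.]
  obj 1390 [275. 204.] [ 503. -248.   22.] [566. 221. 107.]
  obj 3357 [312. 211.] [ 370. -246.   22.] [484. 226.  80.]
  obj 108 [251. 188.] [ 607. -109.   22.] [627. -75.  73.]
  obj 723 [165. 200.] [845. -58.  22.] [900.  65.  75.]
  obj 802 [203. 215.] [702.  71.  22.] [774. 142. 105.]
  obj 133 [245. 220.] [610.  89.  23.] [631. 115.  72.]
  obj 1199 [136. 260.] [845. 239.  22.] [900. 362.  76.]
  obj 1205 [317. 303.] [394. 406.  22.] [465. 479.  93.]
```

View pics/c.png

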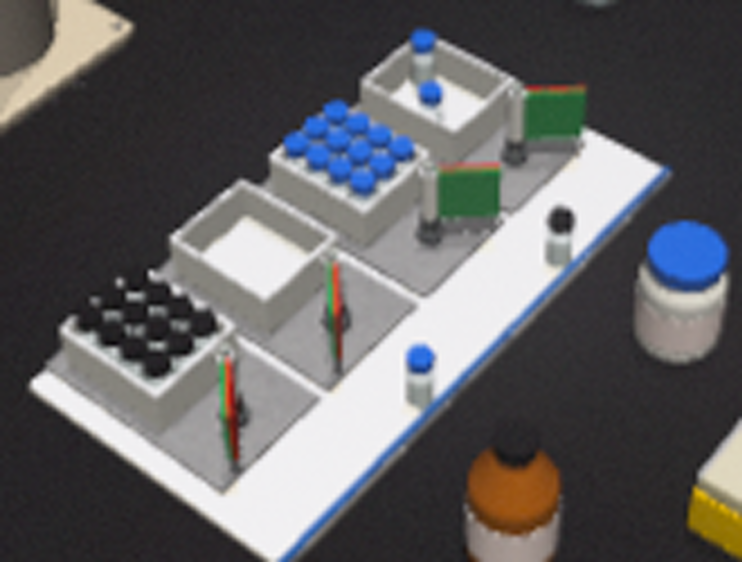

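Order from the robot's right: full-black has its tag swung right (wrong), empty is right (correct), full-blue is left (correct), and nearly empty is left (wrong). So only the two end tags need pushing. I'll refine the post positions and move above the right-hand one.

```bash
python3 - <<'E'
import pickle,numpy as np
from h import *
d=pickle.load(open("d.pkl","rb"))
for n in d:
    P=cloud(d[n]);m=(P[...,2]>100)&(P[...,2]<109)&(abs(P[...,0]-520)<30)&(abs(P[...,1])<250)
    q=P[m]
    for y in(-201,-76,49,174):
        s=q[abs(q[:,1]-y)<30];print(n,len(s),np.round(s.mean(0)) if len(s) else "",np.round(s.min(0)),np.round(s.max(0)))
E
```

```text
scene 8 [ 518. -202.  103.] [ 509. -212.  100.] [ 530. -196.  106.]
scene 5 [517. -77. 103.] [512. -80. 101.] [521. -74. 107.]
scene 6 [520.  48. 103.] [515.  45. 101.] [527.  55. 105.]
scene 5 [521. 172. 103.] [515. 163. 100.] [525. 178. 106.]
side 8 [ 520. -201.  103.] [ 512. -221.  100.] [ 546. -193.  107.]
side 11 [518. -75. 103.] [513. -98. 100.] [539. -66. 106.]
side 10 [516.  51. 103.] [513.  46. 100.] [522.  57. 105.]
side 13 [520. 178. 104.] [515. 172. 100.] [533. 195. 107.]
```

Emit:
step_arm(commands=[10,-4.5,1.2,0,0,0.1,0,20,-9,2.5,0,0,0.21,0,30,-13.5,3.7,0,0,0.31,0,40,-18,5,0,0,0.42,0,40,-18,5,0,0,0.42,0,40,-18,5,0,0,0.42,0,40,-18,5,0,0,0.42,0,40,-18,5,0,0,0.42,0,40,-18,5,0,0,0.42,0,40,-18,5,0,0,0.42,0])

```text
clock: 1.1
eef_pos: [562.4, -255.9, 179.8]
tool_rot: [-3.136, -0.001, 0.014]
force: [-0.6, 0.3, 0.2]
width: -0.0
gripper_force: 0.0
```

Emit:
step_arm(commands=[-0.8,1.8,0,0,0,0,0,-0.8,1.8,0,0,0,0,0,-0.8,1.8,5,0,0,0,0,-0.8,1.8,5,0,0,0,0])

```text
clock: 1.5
eef_pos: [545.5, -280.3, 126.2]
tool_rot: [-3.136, 0.01, 0.002]
force: [-1.0, 0.7, -1.1]
width: -0.0
gripper_force: 0.0
```

```bash
python3 - <<'E'
from cell import ctrl
import cv2,numpy as np
from h import *
r=ctrl.get_image("wrist");w=r["image"]
s=ctrl.get_image("side");P=cloud(s);S=s["image"]
e=ctrl.read_state()["eef_pos"];print(e)
m=(P[...,2]>110)&(P[...,2]<185)&(np.hypot(P[...,0]-e[0],P[...,1]-e[1])<90)
for z in range(125,190,8):
    q=P[m&(abs(P[...,2]-z)<4)]
    if len(q): print(z,np.round(q.min(0)),np.round(q.max(0)))
c=cv2.resize(S[60:252,200:328],None,fx=3,fy=3,interpolation=2)[:,:384]
c=cv2.resize(c,(256,384))
cv2.imwrite("pics/w1.png",np.hstack([w,c])[:,:,::-1])
E
```

```text
[ 548.83241687 -282.14603086  130.8390731 ]
133 [ 535. -280.  130.] [ 556. -272.  136.]
141 [ 536. -280.  137.] [ 556. -262.  145.]
149 [ 536. -281.  146.] [ 556. -265.  153.]
157 [ 536. -286.  154.] [ 557. -263.  161.]
165 [ 536. -280.  161.] [ 557. -264.  167.]
173 [ 533. -286.  173.] [ 549. -252.  177.]
181 [ 533. -287.  177.] [ 559. -246.  185.]
```

View pics/w1.png

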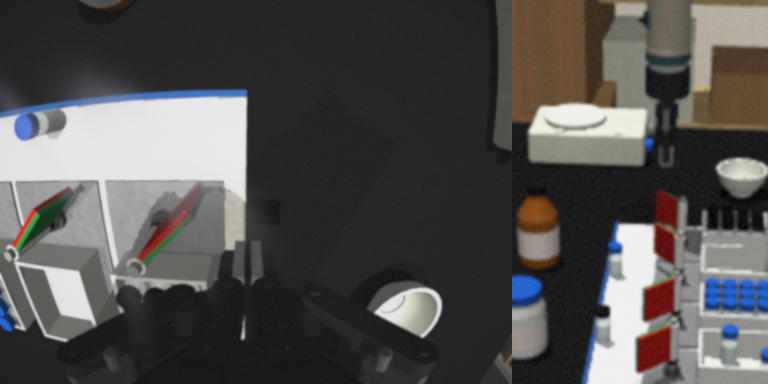

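The wrist view shows both right-hand tags (165,230 and 45,220) swung right, red-side up. The fingertip is clear to their right. I'll descend beside the end tag.

Emit:
step_arm(commands=[0.3,0,2,0,0,0,0,0.3,0,4,0,0,0,0,0.3,0,6.2,0,0,0,0,0.3,0,6.2,0,0,0,0,0.3,0,6.2,0,0,0,0,0.3,0,6.2,0,0,0,0])

```text
clock: 2.2
eef_pos: [554.0, -283.3, 71.5]
tool_rot: [3.14, -0.003, 0.003]
force: [0.2, -1.2, 0.9]
width: -0.2
gripper_force: 0.0
```

Emit:
step_arm(commands=[0,-1,0,0,0,0,0,0,-2,0,0,0,0,0,0,-3,0,0,0,0,0,0,-3.8,0,0,0,0,0,0,-4.6,0,0,0,0,0,0,-5.4,0,0,0,0,0,0,-6.2,0,0,0,0,0,0,-7,0,0,0,0,0,0,-7.5,0,0,0,0,0,0,-7.5,0,0,0,0,0])

```text
clock: 3.2
eef_pos: [552.4, -206.2, 69.2]
tool_rot: [-3.141, 0.0, 0.004]
force: [0.2, -0.5, -0.1]
width: 0.0
gripper_force: 0.0
```

Emit:
step_arm(commands=[0,0,0,0,0,0,0,0,0,0,0,0,0,0,0,0,0,0,0,0,0])

```text
clock: 3.5
eef_pos: [552.4, -207.9, 69.3]
tool_rot: [3.141, 0.0, 0.002]
force: [-0.6, 0.3, 0.4]
width: 0.1
gripper_force: 0.0
```

```bash
cat > look.py <<'E'
from cell import ctrl
import cv2,numpy as np,sys
from h import *
print(ctrl.read_state()["eef_pos"],ctrl.read_state()["force"])
r=ctrl.get_image("side");P=cloud(r);M=masks(r);d=ctrl.get_image("scene");Q=cloud(d);N=masks(d)
for n,P,M in(("side",P,M),("scene",Q,N)):
  for y in(-201.5,-76,49.5,175):
    for k in("red","green"):
        m=M[k]&(P[...,2]>42)&(P[...,2]<102)&(np.hypot(P[...,0]-518.5,P[...,1]-y)<66)&(P[...,0]>520)
        if m.sum()>8: q=P[m]; print(n,y,k,m.sum(),"angle",np.round(np.arctan2(np.median(q[:,1])-y,np.median(q[:,0])-518.5),2))
a=r["image"][130:280,215:345];b=d["image"][135:260,165:325]
cv2.imwrite(sys.argv[1],np.hstack([cv2.resize(a,(380,440)),cv2.resize(b,(420,440))])[:,:,::-1])
E
python3 look.py pics/l1.png
```

```text
[ 552.41004531 -207.94466188   69.31447811] [-0.55237709  0.25440015  0.40690068]
side -201.5 red 156 angle 0.63
side -76 red 154 angle -0.77
side 49.5 red 223 angle 0.84
side 175 red 266 angle 0.82
scene -201.5 green 53 angle 0.36
scene -76 red 19 angle -0.81
scene 49.5 green 116 angle 0.58
scene 175 red 9 angle 0.65
scene 175 green 109 angle 0.6
```

View pics/l1.png

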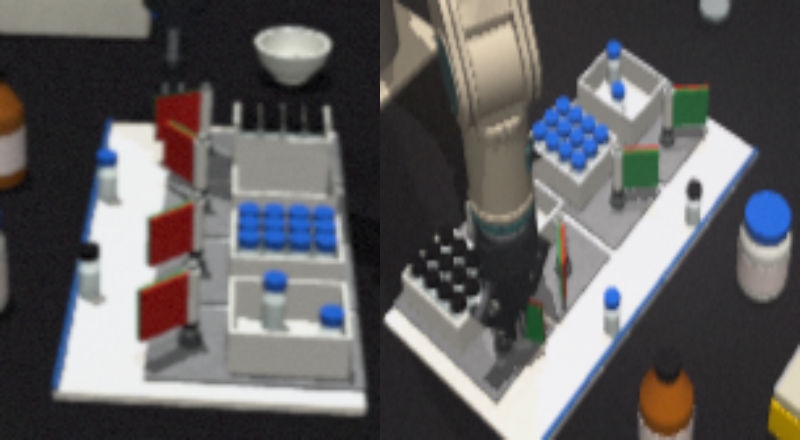

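The tag has swung left and now stands at about 0.5 rad. I'll push another 8 mm, then back off and lift.

Emit:
step_arm(commands=[0,-0.4,0,0,0,0,0,0,-0.8,0,0,0,0,0,0,-0.8,0,0,0,0,0,0,-0.8,0,0,0,0,0,0,0.5,0,0,0,0,0,0,1.5,0,0,0,0,0,0,1.5,-3,0,0,0,0,0,1.5,-7,0,0,0,0,0,1.5,-11,0,0,0,0,0,1.5,-11,0,0,0,0])

```text
clock: 4.6
eef_pos: [555.8, -226.0, 185.0]
tool_rot: [3.137, -0.01, 0.001]
force: [1.5, -0.2, 1.0]
width: -0.2
gripper_force: 0.0
```

Emit:
step_arm(commands=[0,-5,0,0,0,0,0,0,-10,0,0,0,0,0,0,-15,0,0,0,0,0,0,-20,0,0,0,0,0,0,-25,0,0,0,0,0,0,-30,0,0,0,0,0,0,-35,0,0,0,0,0,0,-40,0,0,0,0,0,0,-44,0,0,0,0,0,0,-47.8,0,0,0,0,0])

```text
clock: 5.6
eef_pos: [551.4, 256.8, 178.9]
tool_rot: [3.141, 0.0, 0.003]
force: [0.7, -0.8, -0.4]
width: 0.1
gripper_force: 0.0
```

Emit:
step_arm(commands=[0,0,0,0,0,0,0,0,0,0,0,0,0,0,0,0,0,0,0,0,0,0,0,0,0,0,0,0])

```text
clock: 6.0
eef_pos: [551.8, 253.2, 179.3]
tool_rot: [3.141, -0.0, -0.0]
force: [0.4, 0.2, 0.5]
width: 0.1
gripper_force: 0.0
```

```bash
python3 look.py pics/l2.png
```

```text
[551.81328521 253.18210537 179.2714537 ] [0.3864461  0.18848551 0.48993084]
side -201.5 red 46 angle 1.0
side -76 red 87 angle -0.78
side 49.5 red 184 angle 0.85
side 175 red 261 angle 0.82
scene -201.5 green 133 angle 0.56
scene -76 red 20 angle -0.78
scene 49.5 green 116 angle 0.6
scene 175 red 9 angle 0.86
scene 175 green 112 angle 0.59
```

View pics/l2.png

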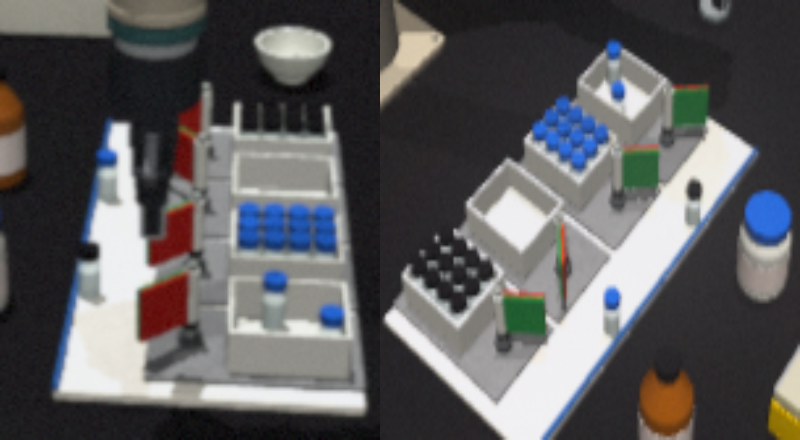

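The right-end tag now shows green at about 0.67 rad, at pixel (522,312). Next is the left-end tag, mirrored: descend, then sweep to y≈172.

Emit:
step_arm(commands=[0,0,4,0,0,0,0,0,0,8,0,0,0,0,0,0,11,0,0,0,0,0,0,11,0,0,0,0,0,0,11,0,0,0,0,0,0,11,0,0,0,0])

```text
clock: 6.7
eef_pos: [552.8, 255.7, 71.3]
tool_rot: [-3.14, -0.003, 0.002]
force: [0.2, 0.4, 0.2]
width: -0.0
gripper_force: 0.0
```

Emit:
step_arm(commands=[0,1,0,0,0,0,0,0,2,0,0,0,0,0,0,3,0,0,0,0,0,0,3.8,0,0,0,0,0,0,4.6,0,0,0,0,0,0,5.4,0,0,0,0,0,0,6.2,0,0,0,0,0,0,7,0,0,0,0,0,0,7.6,0,0,0,0,0,0,8.1,0,0,0,0,0])

```text
clock: 7.7
eef_pos: [551.4, 173.9, 69.3]
tool_rot: [3.142, 0.0, 0.002]
force: [-0.3, 1.5, -0.8]
width: 0.2
gripper_force: 0.3
```

Emit:
step_arm(commands=[0,0,0,0,0,0,0,0,0,0,0,0,0,0,0,-1,0,0,0,0,0,0,-2,0,0,0,0,0,0,-2,0,0,0,0,0,0,-2,-4,0,0,0,0,0,-2,-8,0,0,0,0,0,-2,-12,0,0,0,0,0,-7,-12,0,0,0,0,0,-11,-12,0,0,0,0])

```text
clock: 8.7
eef_pos: [552.2, 286.4, 191.6]
tool_rot: [-3.139, -0.004, 0.001]
force: [0.5, 0.2, -0.5]
width: -0.3
gripper_force: 0.0
```

```bash
python3 look.py pics/l3.png
```

```text
[552.15612217 286.449935   191.5704508 ] [ 0.49150058  0.22179007 -0.52531782]
side -201.5 red 39 angle 0.96
side -76 red 94 angle -0.7
side 49.5 red 141 angle 0.92
side 175 red 216 angle -0.58
scene -201.5 green 130 angle 0.55
scene -76 red 18 angle -0.78
scene 49.5 green 116 angle 0.62
scene 175 green 9 angle -0.79
```

View pics/l3.png

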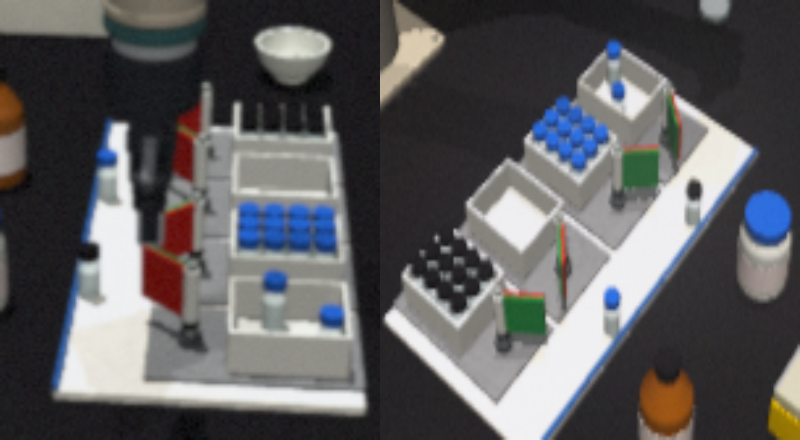

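The left-end tag is swung right, pixel (672,125) in the scene half. I'll check its angle by a line fit before handing in.

```bash
python3 - <<'E'
from cell import ctrl
from h import *
for n in("side","scene"):
    r=ctrl.get_image(n);P=cloud(r);M=masks(r)
    for y in(-201.5,-76,49.5,175):
        m=(M["red"]|M["green"])&(P[...,2]>46)&(P[...,2]<94)&(np.hypot(P[...,0]-518.5,P[...,1]-y)<66)&(P[...,0]>520)
        q=P[m][:,:2].astype(np.float32)
        if len(q)>8: vx,vy,*_=cv2.fitLine(q,cv2.DIST_HUBER,0,.01,.01).ravel();print(n,y,len(q),round(float(np.arctan(vy/vx)),2))
E
```

```text
side -201.5 17 0.8
side -76 73 -0.88
side 49.5 110 0.78
side 175 184 -0.73
scene -201.5 127 0.59
scene -76 13 -0.86
scene 49.5 104 0.71
```

```bash
python3 -c "
from cell import ctrl
print(ctrl.finish_job())"
```

```text
the job is handed in; nothing more can be done
None
```

I pushed the two wrong tags over, so both full bins should now show green and both low bins red. The job is handed in, but no verdict came back; by my camera fits every tag is past 0.5 rad, the black-capped bin's closest at about 0.6.

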